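Clear the dental bench: pack the cast sections, sort the metal parts, rack the wax knife

TASK

Clear the bench: lay both plaster cast sections teeth up and flat on the floor of the undivided case pan, the straight one in the inner corner of the L-shaped one; put the round mounting plate flat, boss up, in the wide bay of the divided tray and the hexagonal nut flat in its narrow bay; and lay the wax knife's handle in both notches of its rest, about centred. The plaster is brittle: set it down, do not drop it, and leave the wax dish and jar where they are.

Things in the scene. Friction and masses are not known exactly. Their poses are not given: they have to be found in the camera images.
- corner_cast: L-shaped plaster section, 140 g, any yaw. Origin: underside, centre of its 82 (x) x 102 (y) mm outline; z up. Base 14 mm thick: long leg x -41..-5, full y; short leg y -51..-15, full x; inner corner empty (x>-5, y>-15). Tooth ridge 14 mm wide, 14 to 34 mm up: x -33..-19, y -43..45 on the long leg (pinch along x near (-26,-6)) and y -43..-29, x -19..35 on the short leg (or along y near (6,-36))
- straight_cast: Short straight section of the same off-white plaster, loose, 70 g, any yaw. Origin: centre of the underside; z up. Base 40 (x) x 58 (y) x 14 mm; centred on it a ridge of teeth 14 (x) x 50 (y) mm, from 14 to 34 mm above the underside, to be pinched along x
- mount_plate: Round aluminium mounting plate, loose, 58 mm diameter, 8 mm thick, 70 g, with a central upright boss 18 mm in diameter from 8 to 26 mm above the underside (grip here). Origin: centre of the underside; z up
- hex_nut: Large steel hexagonal nut, loose, lying flat, 30 mm across flats, 34.6 mm across corners, 18 mm tall, 80 g, a dark disc on top (the middle is solid). Origin: centre of the underside; z up; one pair of flats faces +y and -y, the others lie at 60 degree steps; any yaw
- wax_knife: Wax knife lying flat, loose, 135 mm long, 50 g: square wooden handle 110 x 12 x 12 mm, x -55..55, and a short flat steel blade (10 wide, 3 thick) out to x = 80. Origin: centre of the handle's underside, near the balance point; z up; x starts within 0.5 rad of world x
- case_pan: Dark steel open pan without divider, fixed. Inside 98 (x) x 118 (y) mm, outside 104 x 124; walls 3 mm thick, tops 14 mm and floor 3 mm above the bench. Origin: centre of the underside; yaw within 0.35 rad of the world's. The L section fits with its y along the pan's y, either way round, 8 mm to spare each side; the straight one in the L's inner corner with its y along the pan's y
- parts_tray: Dark steel divided tray, fixed. Inside 104 (x) x 141 (y) mm, outside 110 x 147; walls 3 mm thick, tops 14 mm and floor 3 mm above the bench. A wall-high 3 mm divider at y = 13 parts the wide bay (y -70.5..11.5, centre -29.5) from the narrow bay (y 14.5..70.5, centre 42.5). Origin: centre of the underside; yaw within 0.35 rad of the world's
- knife_rest: Dark steel rest, fixed: base 60 (x) x 110 (y) x 6 mm, two notched supports 8 mm thick at y = -36 and 36. Each notch: bottom 18 mm above the bench, 30 mm wide (x -15..15) between posts 34 mm high; free room for fingers between the supports. The knife lies along y, either way round, its origin over the rest's. Origin: centre of the underside; yaw within 0.35 rad of the world's
- wax_dish: Bystander: small round steel dish with bits of pink wax, 68 mm wide, about 24 mm high, loose. Origin: centre of its underside. Leave it alone
- jar: Bystander: small closed amber jar with a white cap, 48 mm wide, 50 mm high, loose, beyond the work. Origin: centre of its underside. Leave it alone

How it is judged:
By the outcome, as a careful person would: the job done as asked, in the order asked, and still so for the second after the job is handed in, with the robot touching nothing.
It also fails if it takes over 115 s, if anything falls off the work surface, if the arm or the gripper's body presses on something with over 40 N, if the wrist force passes 120 N, or if a joint passes its speed limit or range.

ROBOT

A 6-joint arm with a two-finger parallel gripper is mounted at the origin on the work surface. World frame = base frame: x ahead of the robot, y to its left, z up, the work surface at z = 0. Lengths are in m, angles in rad, forces in N, time in s.
With the tool pointing down it reaches from about 0.225 to 0.875 m from the base axis. Payload 3.4 kg.
Tool frame: the origin (TCP) lies between the finger pads; the fingertips stand 22 mm ahead of it and the grasp point (between the pads) lies 3 mm ahead of it; z points along the fingers, y is the line along which they close (so a half turn about z gives the same grasp; the last joint's range is limited). The gripper opens to 85 mm and grips with 20 to 120 N. Pads are 22 mm wide; open, the fingers measure 114 mm over their backs; the gripper's body (76 mm by 85 mm) begins 54 mm behind the grasp point. The pads swing forward as they close: fully open they stand 13 mm farther back than shut.
Start: joints at [1.172, 0.276, 1.505, -0, 1.361, -0.121], TCP at [0.158, 0.553, 0.253] pointing down, gripper open.
Joint ranges: [-2.89, 2.89], [-0.75, 2.08], [0.22, 2.7], [-1.18, 4.32], [0.11, 2.71], [-2.7, 2.7]. Speed limits (rad/s): [2.57, 2.57, 3.14, 3.14, 3.14, 3.14].

INTERFACE

Orientations are given as a 3x3 rotation matrix whose columns are the frame's x, y, z axes.
In Python, from rig import telemetry, viewer, close_job gives the robot as it stands.
- The arm moves only by the tool step_arm, never from a script. Its arguments are lists of equal length, an entry for each row: "translation": the shift along the world's x, y, z in units of 60 mm (1.0 is 60 mm), a list of three; "twist": the turn about the world's z in units of 10 degrees (1.0 is 10 degrees); "claw": the opening, from -1 (shut) to 1 (fully open). In form: {"translation": [[x, y, z], ...], "twist": [twist, ...], "claw": [claw, ...]}. A call has 1 to 12 rows; each row is the pose to reach, as a shift and turn from the pose commanded when the call began; what a row does not reach only later rows make up. A row lasts 1/8 s, in which the tool goes at most 62.5 mm and 10.7 degrees, less where a joint would pass 70% of its speed; a pose out of reach is approached as far as the arm can. A call with a gripper value outside its range is refused whole. The fingers move at their own pace and stop on an object; "newtons" is the grip in N (left out, the last holds). Time passes only in rows, so rows that repeat a pose let the fingers close. It gives the time, the measured TCP pose, the force, the opening and the grip force at its end, in the units of the state.
- telemetry.sense(): the state, without advancing time (a new reading comes with each control period).
- viewer.read_camera(name): name is "scene" or "side" or "wrist"; returns a dict with "frame" (420x560x3 uint8, red, green, blue), "fx", "fy", "cx", "cy" (pixels), "rvec" (rotation vector, rad) and "tvec" (3), from world to camera coordinates, as OpenCV has them. Camera axes: x right, y down, z forward; pixel columns grow to the right and rows downward; lengths in m; the calibration is good to about 2 mm. A picture is of the moment at which its call begins. There is no depth.
- close_job(): hands the job in; it is judged then, once.
Trained networks look in the newest picture that a camera, given by its name, has taken for a name from the list of things; names that differ only in an ending like _2 or _b are one class to them, and where a whole thing is asked for, a point or a joint stands for the part that bears it (a point fixed in the world has none). Each returns a list of dicts, best first, with "p" (0 to 1); they miss things now and then, are a little off and sometimes report something else, mostly with a low value. They report only what shows in the picture. A call takes as long as a camera call.
- viewer.look_for(target, camera): "point" ([x, y, z] in m, in world coordinates, good to about 4 mm: the middle of the surface that is visible of it).
- viewer.regions_of(target, camera): "pixels" (420x560 bool, what is visible of it).
- viewer.landmark_of(target, camera): "point" ([x, y, z] in m, in world coordinates, good to about 4 mm: a listed point, or the origin of a listed thing).
The state is a dict: "time_s": time; "qpos": joint angles; "joint_velocities": joint speeds; "joint_torque": joint torques, N m; "position": TCP position; "orientation": TCP orientation; "contact_force": force on the tool from outside, world axes, zero at the start; "torque": the same for the moment, N m; "width": finger opening in m; "gripper_force": force on a finger pad.
Only numpy, scipy, OpenCV 4.12 (cv2) and the standard library are available. Lean on these libraries where they do the work, as an engineer would, in place of code of your own. Each camera call takes 0.05 s, during which the arm holds its last target. There are 200 camera calls.

## Working session

There is one attempt and no reset: what is moved stays moved. The work goes in short steps, Python scripts to look and compute and a tool call to move; the robot and the scene stay as the last step left them, time stands still between calls to the robot, and variables do not carry over. Pictures are saved under pics/ and viewed, at most 19 in all, crops included, and the job is handed in when it is done.

Besides the shell and the picture viewer there is one more tool, called after ">>>" as name([rows], argument=value, ...), one row to a line, values as JSON. step_arm: Moves the arm, as the interface text tells. Its arguments: {"type":"object","properties":{"translation":{"type":"array","items":{"type":"array","items":{"type":"number"}}},"twist":{"type":"array","items":{"type":"number"}},"claw":{"type":"array","items":{"type":"number"}},"newtons":{"type":"number"}},"required":["translation","twist","claw"]}

```bash
ls; mkdir -p pics
python3 - <<'E'
from rig import telemetry, viewer
import cv2, numpy as np
np.set_printoptions(precision=4,suppress=True)
s=telemetry.sense(); print(s['time_s'],s['position'],s['orientation'],s['width'])
for c in ['scene','side','wrist']:
    r=viewer.read_camera(c); cv2.imwrite(f'pics/{c}0.png',r['frame'][:,:,::-1])
    R=cv2.Rodrigues(np.array(r['rvec'],float))[0]; print(c,r['fx'],r['fy'],r['cx'],r['cy'],-R.T@np.array(r['tvec']),R[2])
names='corner_cast straight_cast mount_plate hex_nut wax_knife case_pan parts_tray knife_rest wax_dish jar'.split()
for c in ['scene','side']:
  for n in names:
    print(c,n,[(np.round(d['point'],3).tolist(),round(d['p'],2)) for d in viewer.landmark_of(n,c)[:3]])
E
```

```text
pics
0.0 [0.1575 0.5525 0.2524] [[-0.9617  0.2742 -0.0007]
 [ 0.2742  0.9617 -0.0017]
 [ 0.0002 -0.0018 -1.    ]] 0.08553726421764239
scene 432.86932538686426 432.86932538686426 285.8514581621363 209.27147854967797 [ 1.3479 -0.2422  0.8288] [-0.6948  0.2182 -0.6853]
side 379.17000946206156 379.17000946206156 277.6779819683726 208.9007837586786 [ 0.1225 -0.5664  0.5094] [ 0.5138  0.6683 -0.5379]
wrist 302.92007047898136 302.92007047898136 276.52284006367944 211.07472020075036 [0.0869 0.5732 0.3733] [ 0.2763 -0.0806 -0.9577]
scene corner_cast [([0.6, 0.192, 0.002], 0.59)]
scene straight_cast [([0.381, 0.246, 0.0], 0.58)]
scene mount_plate [([0.598, -0.189, -0.004], 0.69)]
scene hex_nut [([0.46, -0.078, 0.001], 0.63)]
scene wax_knife [([0.392, -0.249, 0.005], 0.53)]
scene case_pan [([0.648, -0.014, 0.001], 0.79)]
scene parts_tray [([0.519, 0.404, 0.001], 0.72), ([0.463, 0.086, 0.002], 0.61)]
scene knife_rest [([0.525, -0.389, -0.003], 0.78)]
scene wax_dish [([0.464, 0.087, 0.0], 0.66)]
scene jar []
side corner_cast [([0.6, 0.196, -0.0], 0.67)]
side straight_cast [([0.381, 0.248, 0.002], 0.72)]
side mount_plate [([0.603, -0.188, -0.0], 0.82), ([0.512, 0.409, -0.002], 0.45)]
side hex_nut [([0.454, -0.078, -0.002], 0.57)]
side wax_knife [([0.395, -0.249, 0.002], 0.98)]
side case_pan [([0.643, -0.015, 0.001], 0.7)]
side parts_tray [([0.518, 0.408, 0.001], 0.67)]
side knife_rest [([0.528, -0.386, -0.003], 0.71)]
side wax_dish [([0.464, 0.082, 0.001], 0.6)]
side jar [([0.724, 0.186, -0.004], 0.51)]
```

View pics/scene0.png

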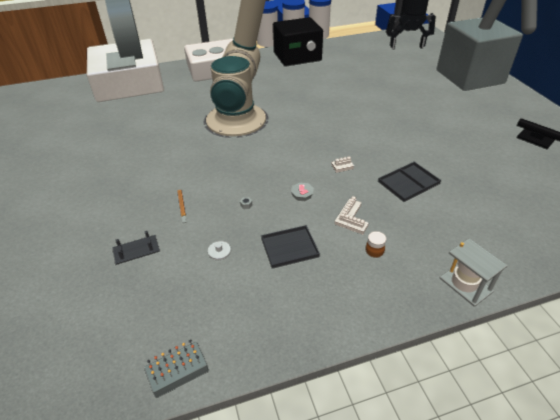

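View pics/side0.png

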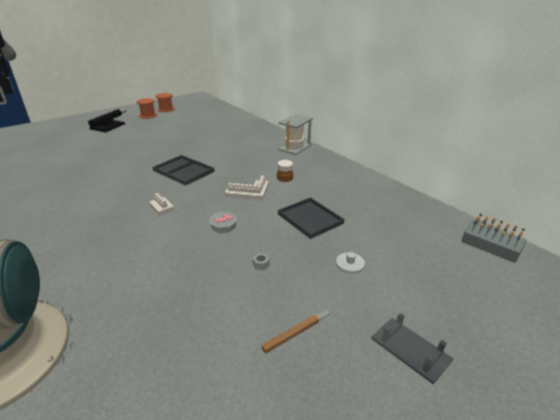

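The scene view shows the straight cast (343,163), L cast (352,214), pan (290,246), tray (410,181), rest (135,248), knife (182,205), nut (246,202), plate (219,250), dish (302,190) and jar (376,244). The side view agrees with this. Next I'll survey from above with the wrist camera.

```bash
cat > h.py <<'E'
import numpy as np, cv2, pickle
from scipy.optimize import minimize
from rig import telemetry, viewer
np.set_printoptions(precision=4,suppress=True)
def box(x0,x1,y0,y1,z0,z1): return np.array([[x,y,z] for x in(x0,x1) for y in(y0,y1) for z in(z0,z1)],float)/1000
def ngon(r,z0,z1,n=24,ph=0): return np.array([[r*np.cos(a),r*np.sin(a),z] for a in ph+np.arange(n)*2*np.pi/n for z in(z0,z1)])/1000
M=dict(corner_cast=[box(-41,-5,-51,51,0,14),box(-41,41,-51,-15,0,14),box(-33,-19,-43,45,14,34),box(-33,35,-43,-29,14,34)],
 straight_cast=[box(-20,20,-29,29,0,14),box(-7,7,-25,25,14,34)],
 mount_plate=[ngon(29,0,8),ngon(9,8,26)], hex_nut=[ngon(17.3,0,18,6,0)],
 wax_knife=[box(-55,55,-6,6,0,12),box(55,80,-5,5,4.5,7.5)],
 case_pan=[box(-52,52,-62,62,0,14)], parts_tray=[box(-55,55,-73.5,73.5,0,14)],
 knife_rest=[box(-30,30,-55,55,0,6)]+[box(a,b,y-4,y+4,6,34) for y in(-36,36) for a,b in((-23,-15),(15,23))]+[box(-23,23,y-4,y+4,6,18) for y in(-36,36)])
def snap(cam,name=None):
    r=viewer.read_camera(cam)
    if name: cv2.imwrite(f'pics/{name}.png',r['frame'][:,:,::-1])
    return r
def proj(r,P):
    K=np.array([[r['fx'],0,r['cx']],[0,r['fy'],r['cy']],[0,0,1]])
    return cv2.projectPoints(np.asarray(P,float).reshape(-1,3),np.array(r['rvec'],float),np.array(r['tvec'],float),K,None)[0].reshape(-1,2)
def sil(r,name,p,S=4):
    c,s=np.cos(p[3]),np.sin(p[3]); R=np.array([[c,-s,0],[s,c,0],[0,0,1]])
    m=np.zeros((420*S,560*S),np.uint8)
    for b in M[name]:
        uv=(proj(r,b@R.T+p[:3])+.5)*S
        cv2.fillConvexPoly(m,cv2.convexHull(np.clip(uv,-9e3,9e3).astype(np.float32)).astype(np.int32),1)
    return cv2.resize(m.astype(np.float32),(560,420),interpolation=cv2.INTER_AREA)
def masks(name,cam,near=None):
    out=[]
    for d in viewer.regions_of(name,cam): out.append((d['p'],np.array(d['pixels'])))
    return out
def fit(name,views,p0,yaws,fz=False):
    """views: list of (cam dict, bool mask)"""
    def cost(q):
        p=[q[0],q[1],q[3]*.1 if fz else p0[2],q[2]]; t=0
        for r,m in views:
            s=sil(r,name,p); t+=1-np.minimum(s,m).sum()/np.maximum(s,m).sum()
        return t/len(views)
    best=None
    for y in yaws:
        x0=[p0[0],p0[1],y]+([p0[2]*10] if fz else [])
        simp=np.array([x0]+[np.add(x0,np.eye(len(x0))[i]*[.008,.008,.25,.05][i]) for i in range(len(x0))])
        o=minimize(cost,x0,method='Nelder-Mead',options=dict(initial_simplex=simp,xatol=1e-4,fatol=1e-4,maxiter=200))
        if best is None or o.fun<best.fun: best=o
    return best.x,best.fun
E
echo ok
```

```text
ok
```

>>> step_arm([
  [1,-0.9,0.1],
  [1.7,-1.5,0.3],
  [2.4,-2.1,0.5],
  [3.1,-2.8,0.8],
  [3.8,-3.4,0.8],
  [4.5,-4.0,0.8],
  [5.1,-4.5,0.8],
  [5.7,-5.0,0.8],
  [5.7,-5.0,0.8],
  [5.7,-5.0,0.8],
], twist=[0,0,0,0,0,0,0,0,0,0], claw=[1,1,1,1,1,1,1,1,1,1])

```text
time_s: 2.4
position: [0.4992, 0.2532, 0.3012]
orientation: [[-0.962, 0.275, -0.001], [0.275, 0.962, 0.001], [0.001, 0.0, -1.0]]
contact_force: [-1.0, -0.8, 0.4]
width: 0.0855
gripper_force: 0.0
```

Run:
```python
from h import *
s=telemetry.sense(); print(s['time_s'],s['position'],s['orientation'][:,:2] if hasattr(s['orientation'],'shape') else s['orientation'],s['contact_force'])
r=snap('wrist','w1'); v={}
for n in M:
    m=masks(n,'wrist'); v[n]=m
    print(n,[(round(p,2),k.sum(),np.argwhere(k).mean(0)[::-1].round()) for p,k in m[:3]])
pickle.dump((r,v),open('v1.pkl','wb'))
```

```text
2.4 [0.4992 0.2532 0.3012] [[-0.9616  0.2746]
 [ 0.2746  0.9616]
 [ 0.0012  0.0002]] [-0.9747 -0.7758  0.3573]
corner_cast [(0.97, np.int64(2436), array([247., 254.])), (0.53, np.int64(1043), array([ 30., 311.]))]
straight_cast [(0.77, np.int64(1612), array([247.,  88.]))]
mount_plate [(0.92, np.int64(1007), array([ 29., 311.]))]
hex_nut [(0.66, np.int64(614), array([ 44., 210.]))]
wax_knife []
case_pan [(0.76, np.int64(1573), array([125., 298.]))]
parts_tray [(0.63, np.int64(9398), array([389., 154.]))]
knife_rest [(0.48, np.int64(9444), array([389., 154.]))]
```

View pics/w1.png

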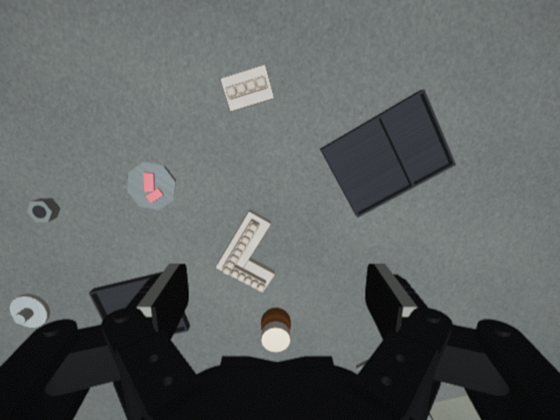

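The wrist view shows the L cast (245,252), straight cast (247,88), tray (388,153) with its wide bay to the left (-y), dish (151,186), nut (43,211) and plate (29,311). The pan is partly hidden at (125,300).

>>> step_arm([
  [0.3,-0.9,0],
  [0.6,-1.7,0],
  [0.9,-2.5,0],
  [1.2,-3.4,0],
  [1.5,-4.2,0],
  [1.7,-5.0,0],
  [1.7,-5.0,0],
  [1.7,-5.0,0],
], twist=[0,0,0,0,0,0,0,0], claw=[1,1,1,1,1,1,1,1])

```text
time_s: 3.85
position: [0.6015, -0.0466, 0.3011]
orientation: [[-0.962, 0.275, -0.001], [0.275, 0.962, 0.001], [0.001, 0.001, -1.0]]
contact_force: [-1.3, -0.1, 0.3]
width: 0.0851
gripper_force: 0.0
```

```bash
cat > look.py <<'E'
from h import *
import sys
k=sys.argv[1]; s=telemetry.sense(); print(s['time_s'],s['position'],s['contact_force'])
r=snap('wrist','w'+k); v={}
for n in sys.argv[2:] or M:
    m=masks(n,'wrist'); v[n]=m
    print(n,[(round(p,2),k_.sum(),np.argwhere(k_).mean(0)[::-1].round()) for p,k_ in m[:3]])
pickle.dump((r,v),open(f'v{k}.pkl','wb'))
E
python3 look.py 2
```

```text
3.85 [ 0.6015 -0.0466  0.3011] [-1.3476 -0.074   0.3389]
corner_cast [(0.97, np.int64(3573), array([440., 126.]))]
straight_cast []
mount_plate [(0.74, np.int64(1306), array([182., 201.]))]
hex_nut [(0.71, np.int64(661), array([219.,  71.]))]
wax_knife [(0.7, np.int64(1497), array([75., 66.])), (0.67, np.int64(2626), array([353.,  35.]))]
case_pan [(0.69, np.int64(6509), array([309., 198.]))]
parts_tray [(0.93, np.int64(441), array([554.,  18.]))]
knife_rest [(0.72, np.int64(1555), array([465., 218.])), (0.58, np.int64(3116), array([ 33., 190.]))]
```

>>> step_arm([
  [-0.4,-0.8,0],
  [-0.8,-1.6,0],
  [-1.2,-2.4,0],
  [-1.6,-3.0,0],
  [-1.6,-3.4,0],
  [-1.6,-3.4,0],
  [-1.6,-3.4,0],
], twist=[0,0,0,0,0,0,0], claw=[1,1,1,1,1,1,1])

```text
time_s: 5.18
position: [0.5064, -0.2501, 0.3012]
orientation: [[-0.962, 0.273, 0.0], [0.273, 0.962, 0.001], [0.0, 0.001, -1.0]]
contact_force: [-0.7, -0.2, -0.1]
width: 0.0855
gripper_force: 0.0
```

```bash
python3 look.py 3
```

```text
5.175 [ 0.5064 -0.2501  0.3012] [-0.7331 -0.2396 -0.0743]
corner_cast []
straight_cast []
mount_plate [(0.91, np.int64(1177), array([336., 225.]))]
hex_nut [(0.95, np.int64(629), array([394., 101.]))]
wax_knife [(0.57, np.int64(1058), array([252.,  96.]))]
case_pan [(0.56, np.int64(6503), array([462., 222.])), (0.47, np.int64(632), array([395., 101.]))]
parts_tray []
knife_rest [(0.75, np.int64(3121), array([190., 214.]))]
```

View pics/w2.png

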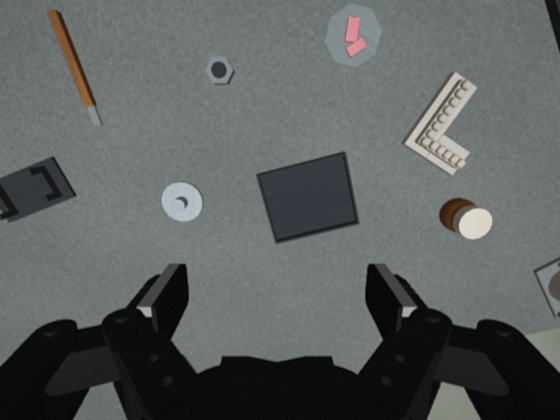

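View pics/w3.png

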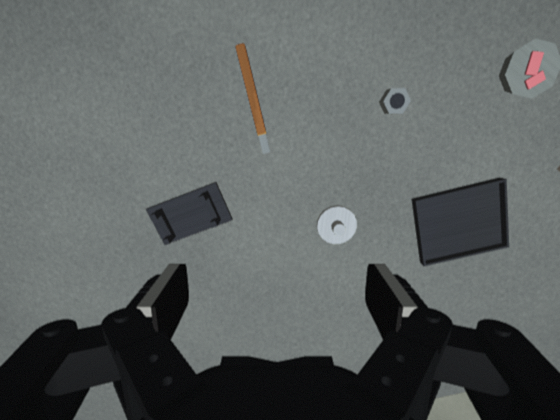

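Views 2 and 3 show all items clear: the pan at (308,197) in view 2, and the rest at (190,213), knife (252,97), plate (337,225) and nut (397,101) in view 3. Next I'll fit the silhouettes.

```bash
cat > fitall.py <<'E'
from h import *
V={k:pickle.load(open(f'v{k}.pkl','rb')) for k in '123'}
sel=dict(corner_cast='12',straight_cast='1',mount_plate='23',hex_nut='23',wax_knife='23',case_pan='23',parts_tray='1',knife_rest='3')
p0=dict(corner_cast=(.6,.194,0),straight_cast=(.381,.247,0),mount_plate=(.6,-.188,0),hex_nut=(.457,-.078,0),wax_knife=(.394,-.249,0),case_pan=(.646,-.015,0),parts_tray=(.518,.406,0),knife_rest=(.527,-.387,0))
Y=dict(corner_cast=np.arange(0,6.28,.7),straight_cast=np.arange(0,3.1,.5),mount_plate=[0],hex_nut=[0,.35,.7],wax_knife=[-.4,0,.4])
for n in sel:
    vs=[(V[k][0],V[k][1][n][0][1]) for k in sel[n]]
    x,f=fit(n,vs,p0[n],Y.get(n,[-.3,0,.3])); print(n,x,round(f,3),end=' | ')
    if len(vs)>1: y,g=fit(n,vs,(x[0],x[1],0),[x[2]],True); print('z-fit',y,round(g,3))
    else: print()
E
python3 fitall.py
```

```text
corner_cast [0.6008 0.1928 0.7482] 0.067 | z-fit [ 0.6009  0.1932  0.755  -0.0293] 0.06
straight_cast [0.3815 0.2486 3.1447] 0.028 | 
mount_plate [ 0.6011 -0.186   0.1134] 0.05 | z-fit [ 0.6011 -0.1861  0.1066 -0.0091] 0.048
hex_nut [ 0.4549 -0.078   0.249 ] 0.056 | z-fit [ 0.4549 -0.078   0.2493 -0.0001] 0.056
wax_knife [ 0.3938 -0.2511 -0.0449] 0.091 | z-fit [ 0.3937 -0.2511 -0.0447 -0.0004] 0.091
case_pan [ 0.646  -0.0125 -0.0215] 0.021 | z-fit [ 0.6462 -0.0124 -0.0205 -0.0053] 0.021
parts_tray [0.5154 0.4046 0.2572] 0.016 | 
knife_rest [ 0.5267 -0.3865  0.0896] 0.024 |
```

>>> step_arm([
  [0.2,0.9,0],
  [0.4,1.8,-0.3],
  [0.6,2.7,-0.7],
  [0.8,3.6,-1.2],
  [1.0,4.5,-1.7],
  [1.2,5.4,-2.2],
  [1.33,6.3,-2.7],
  [1.33,7.03,-3.1],
  [1.33,7.03,-3.4],
  [1.33,7.03,-3.4],
], twist=[-0.5,-1,-1.5,-2,-2.5,-3.1,-3.1,-3.1,-3.1,-3.1], claw=[0.2,0.2,0.2,0.2,0.2,0.2,0.2,0.2,0.2,0.2], newtons=40)

```text
time_s: 6.88
position: [0.5843, 0.1713, 0.0958]
orientation: [[-0.684, 0.729, -0.004], [0.729, 0.684, -0.001], [0.002, -0.003, -1.0]]
contact_force: [0.2, 0.6, 0.3]
width: 0.0514
gripper_force: 0.0
```

```bash
python3 look.py 4 corner_cast
python3 - <<'E'
from h import *
r,v=pickle.load(open('v4.pkl','rb'))
for p in ([.6008,.1928,0,.75],):
    uv=np.vstack([proj(r,[[ .586,.171,.036]]),])
    print(uv)
im=r['frame'][:,:,::-1].copy()
m=(sil(r,'corner_cast',[.6008,.193,0,.75])>.5).astype(np.uint8)
cv2.drawContours(im,cv2.findContours(m,0,1)[0],-1,(0,255,0),1); cv2.imwrite('pics/o4.png',im)
E
```

```text
6.875 [0.5843 0.1713 0.0958] [0.2469 0.6264 0.277 ]
corner_cast [(0.82, np.int64(9227), array([294., 225.]))]
[[278.2608 242.3277]]
```

View pics/o4.png

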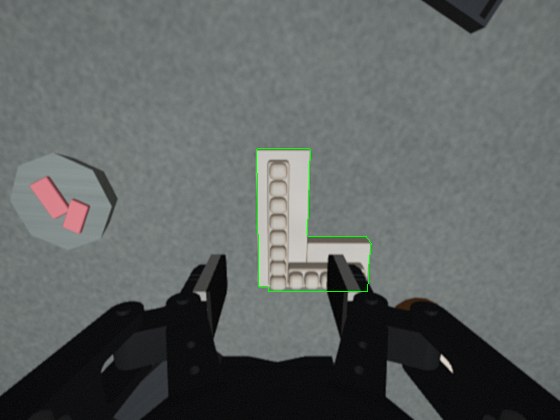

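The projected outline matches the L cast, and the ridge (column 278) is centred between the fingers. Next is the descent and grip.

>>> step_arm([
  [0,0,-0.4],
  [0,0,-0.7],
  [0,0,-0.95],
  [0,0,-0.95],
  [0,0,-0.95],
  [0,0,-0.95],
  [0,0,-0.95],
  [0,0,-0.95],
  [0,0,-0.95],
], twist=[0,0,0,0,0,0,0,0,0], claw=[0.2,0.2,0.2,0.2,-0.4,-1,-1,-1,-1], newtons=40)

```text
time_s: 8.1
position: [0.5863, 0.1709, 0.0413]
orientation: [[-0.683, 0.73, 0.002], [0.73, 0.683, 0.0], [-0.001, 0.002, -1.0]]
contact_force: [-0.6, 0.2, 5.2]
width: 0.0128
gripper_force: 42.2
```

>>> step_arm([
  [0,0,0.3],
  [0,0,0.8],
  [0.1,-0.3,1.2],
  [0.2,-0.9,1.3],
  [0.3,-1.5,1.3],
  [0.4,-2.1,1.3],
  [0.5,-2.7,1.3],
  [0.56,-3.15,1.2],
  [0.56,-3.15,1.0],
  [0.56,-3.15,1.0],
], twist=[0,0,-0.4,-1.1,-1.8,-2.5,-3.3,-4.0,-4.4,-4.4], claw=[-1,-1,-1,-1,-1,-1,-1,-1,-1,-1])

```text
time_s: 9.35
position: [0.6177, -0.0184, 0.0988]
orientation: [[0.016, 1.0, -0.004], [1.0, -0.016, 0.001], [0.001, -0.004, -1.0]]
contact_force: [-0.6, -0.0, -1.6]
width: 0.0128
gripper_force: 41.3
```

```bash
cat > ov.py <<'E'
# overlay: ov.py tag name x y z yaw [name ...]
from h import *
import sys
a=sys.argv; s=telemetry.sense(); print(s['time_s'],s['position'],s['orientation'][:,1],s['contact_force'],s['width'],s['gripper_force'])
r=snap('wrist'); im=r['frame'][:,:,::-1].copy()
for i in range(2,len(a),5):
    m=(sil(r,a[i],[float(t) for t in a[i+1:i+5]])>.5).astype(np.uint8)
    cv2.drawContours(im,cv2.findContours(m,0,1)[0],-1,(0,255,0),1)
cv2.imwrite(f'pics/{a[1]}.png',im); pickle.dump((r,{}),open(a[1]+'.pkl','wb'))
E
python3 ov.py o5 corner_cast .646 -.0125 .06 -.021 case_pan .646 -.0125 0 -.021
```

```text
9.35 [ 0.6177 -0.0184  0.0988] [ 0.9999 -0.0159 -0.0037] [-0.6125 -0.0264 -1.6031] 0.0127513848304473 41.26367211341858
```

View pics/o5.png

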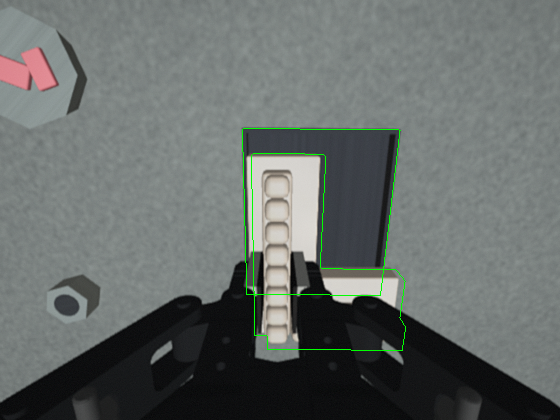

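The cast is held level over the pan, about 2 mm toward -x. I'll correct that while setting it down gently.

>>> step_arm([
  [0.03,0,-0.3],
  [0.03,0,-0.55],
  [0.03,0,-0.72],
  [0.03,0,-0.82],
  [0.03,0,-0.88],
  [0.03,0,-0.9],
  [0.03,0,-0.9],
], twist=[0,0,0,0,0,0,0], claw=[-1,-1,-1,-1,-1,-1,-1])

```text
time_s: 10.28
position: [0.6211, -0.0183, 0.0466]
orientation: [[0.016, 1.0, 0.001], [1.0, -0.016, -0.0], [-0.0, 0.001, -1.0]]
contact_force: [0.2, -0.5, -0.9]
width: 0.0128
gripper_force: 41.3
```

>>> step_arm([
  [0,0,-0.02],
  [0,0,-0.04],
  [0,0,-0.04],
  [0,0,-0.04],
], twist=[0,0,0,0], claw=[-1,-1,-1,-1])

```text
time_s: 10.78
position: [0.6211, -0.0182, 0.0444]
orientation: [[0.016, 1.0, 0.001], [1.0, -0.016, -0.0], [-0.0, 0.001, -1.0]]
contact_force: [-0.7, 0.1, 3.2]
width: 0.0131
gripper_force: 41.8
```

>>> step_arm([
  [0,0,0],
  [0,0,0],
  [0,0,0.5],
  [0,0,1.3],
  [0,0,2.0],
  [-0.5,0.3,2.6],
  [-0.5,0.3,2.6],
  [-0.5,0.3,2.6],
], twist=[0,0,0,0,0,0,0,0], claw=[-0.5,-0.06,-0.06,0.2,0.2,0.2,0.2,0.2])

```text
time_s: 11.78
position: [0.5909, -0.0004, 0.1994]
orientation: [[0.016, 1.0, 0.0], [1.0, -0.016, -0.0], [-0.0, 0.0, -1.0]]
contact_force: [-0.1, -0.1, -0.3]
width: 0.0513
gripper_force: 0.0
```

```bash
python3 look.py 6 corner_cast case_pan
python3 - <<'E'
from h import *
r,v=pickle.load(open('v6.pkl','rb'))
x,f=fit('corner_cast',[(r,v['corner_cast'][0][1])],(.646,-.0125,.003),[-.1,0]); print(x,f)
m=v['case_pan'][0][1]|v['corner_cast'][0][1]
print(fit('case_pan',[(r,m)],(.646,-.0125,0),[-.02]))
E
```

```text
11.775 [ 0.5909 -0.0004  0.1994] [-0.0701 -0.1363 -0.2963]
corner_cast [(0.78, np.int64(4867), array([320., 211.]))]
case_pan [(0.77, np.int64(6659), array([336., 191.]))]
[ 0.6467 -0.0122 -0.015 ] 0.03500795364379883
(array([ 0.6455, -0.0129, -0.0224]), np.float64(0.018882572650909424))
```

>>> step_arm([
  [-0.6,0.7,0],
  [-1.2,1.4,0],
  [-1.8,2.1,-0.3],
  [-2.4,2.8,-0.6],
  [-3.0,3.5,-1.0],
  [-3.49,4.15,-1.4],
  [-3.49,4.15,-1.7],
  [-3.49,4.15,-1.7],
  [-3.49,4.15,-1.7],
], twist=[0.1,0.1,0.1,0.1,0.1,0.1,0.1,0.1,0.1], claw=[0.2,0.2,0.2,0.2,0.2,0.2,0.2,0.2,0.2])

```text
time_s: 13.05
position: [0.3824, 0.2487, 0.0979]
orientation: [[-0.001, 1.0, 0.0], [1.0, 0.001, -0.0], [-0.0, 0.0, -1.0]]
contact_force: [0.7, 0.4, -0.8]
width: 0.0515
gripper_force: 0.0
```

```bash
python3 look.py 7 straight_cast
python3 - <<'E'
from h import *
V=[pickle.load(open(f'v{k}.pkl','rb')) for k in '17']
vs=[(r,v['straight_cast'][0][1]) for r,v in V]
print(fit('straight_cast',vs[1:],(.3815,.2486,0),[0]), fit('straight_cast',vs,(.3815,.2486,0),[0],True))
E
python3 ov.py o7 straight_cast .3815 .2486 0 .003
```

```text
13.05 [0.3824 0.2487 0.0979] [ 0.7494  0.3555 -0.7529]
straight_cast [(0.56, np.int64(4469), array([275., 225.]))]
(array([ 0.3813,  0.248 , -0.0022]), np.float64(0.04580634832382202)) (array([ 0.3814,  0.2484,  0.0058, -0.0104]), np.float64(0.038212716579437256))
13.15 [0.3827 0.2486 0.0985] [1.     0.0001 0.0014] [ 0.1468 -0.6896 -0.0087] 0.051031952335951876 0.0
```

View pics/o7.png

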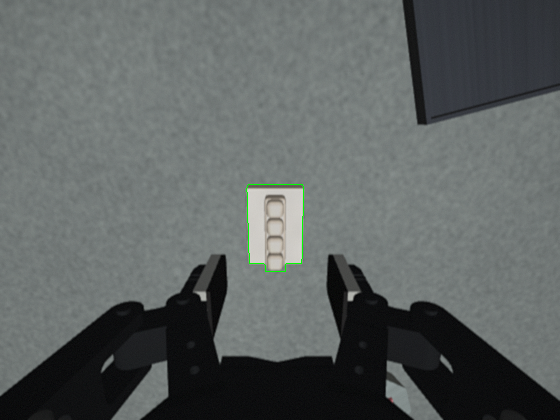

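View pics/w6.png

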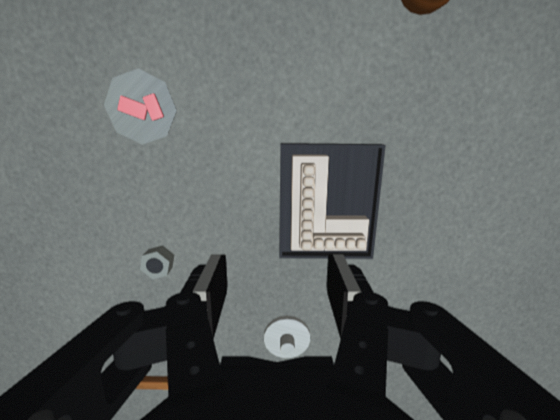

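The L lies flat in the pan, and the overlay matches the straight cast, with its ridge at column 275 between the fingers. I'll grip it, lift it and carry it to the pan.

>>> step_arm([
  [-0.02,0,-0.4],
  [-0.02,0,-0.75],
  [-0.02,0,-0.97],
  [-0.02,0,-0.97],
  [-0.02,0,-0.97],
  [-0.02,0,-0.97],
  [-0.02,0,-0.97],
  [-0.02,0,-0.97],
  [-0.02,0,-0.97],
], twist=[0,0,0,0,0,0,0,0,0], claw=[0.2,0.2,0.2,0.2,-0.4,-1,-1,-1,-1], newtons=35)

```text
time_s: 14.32
position: [0.381, 0.2491, 0.0405]
orientation: [[-0.002, 1.0, 0.002], [1.0, 0.002, 0.001], [0.001, 0.002, -1.0]]
contact_force: [-0.2, 0.5, 5.8]
width: 0.0129
gripper_force: 35.5
```

>>> step_arm([
  [0,0,0.3],
  [0,0,0.9],
  [0.5,-0.4,1.4],
  [1.1,-0.9,1.6],
  [1.7,-1.4,1.6],
  [2.3,-1.9,1.6],
  [2.9,-2.4,1.6],
  [3.5,-2.9,1.6],
  [4.1,-3.4,1.6],
  [4.76,-4.0,1.3],
  [4.76,-4.0,1.0],
  [4.76,-4.0,1.0],
], twist=[0,0,0,0,0,0,0,0,-0.12,-0.12,-0.12,-0.12], claw=[-1,-1,-1,-1,-1,-1,-1,-1,-1,-1,-1,-1])

```text
time_s: 15.82
position: [0.6635, 0.0091, 0.0971]
orientation: [[0.02, 1.0, -0.007], [1.0, -0.02, 0.001], [0.001, -0.007, -1.0]]
contact_force: [-0.5, 0.5, -0.8]
width: 0.0127
gripper_force: 34.7
```

```bash
python3 ov.py o8 straight_cast .6677 .0084 .06 -.02 case_pan .646 -.0125 0 -.021
```

```text
15.825 [0.6635 0.0091 0.0971] [ 0.9998 -0.0201 -0.0066] [-0.5138  0.5063 -0.7823] 0.012730679278687766 34.71304178237915
```

View pics/o8.png

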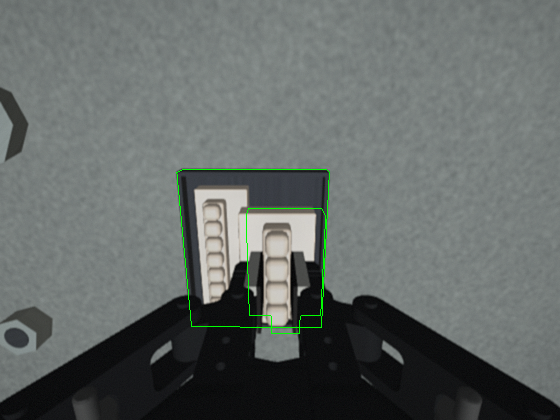

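The cast is held level, and the measured x still lags by about 4 mm. I'll descend part way, let it settle, then check.

>>> step_arm([
  [0,0,0],
  [0,0,0],
  [0,0,-0.3],
  [0,0,-0.55],
  [0,0,-0.55],
  [0,0,-0.55],
], twist=[0,0,0,0,0,0], claw=[-1,-1,-1,-1,-1,-1])

```text
time_s: 16.62
position: [0.6659, 0.0087, 0.0663]
orientation: [[0.02, 1.0, -0.0], [1.0, -0.02, 0.0], [0.0, -0.0, -1.0]]
contact_force: [0.4, -0.5, -0.9]
width: 0.0132
gripper_force: 34.7
```

>>> step_arm([
  [0.02,0,-0.15],
  [0.02,0,-0.25],
  [0.02,0,-0.31],
  [0.02,0,-0.34],
  [0.02,0,-0.37],
  [0.02,0,-0.39],
  [0.02,0,-0.39],
  [0.02,0,-0.39],
], twist=[0,0,0,0,0,0,0,0], claw=[-1,-1,-1,-1,-1,-1,-1,-1])

```text
time_s: 17.62
position: [0.6672, 0.0088, 0.0435]
orientation: [[0.02, 1.0, 0.0], [1.0, -0.02, -0.0], [-0.0, 0.0, -1.0]]
contact_force: [0.2, 0.0, 0.1]
width: 0.0129
gripper_force: 34.9
```

>>> step_arm([
  [0,0,-0.02],
  [0,0,-0.02],
  [0,0,-0.02],
  [0,0,-0.02],
  [0,0,0.4],
  [0,0,1.2],
  [-0.4,-0.3,2.0],
  [-1.0,-0.8,2.6],
  [-1.2,-1.0,2.6],
  [-1.2,-1.0,2.6],
], twist=[0,0,0,0,0,0,0,0,0,0], claw=[-1,-0.6,-0.35,-0.35,-0.35,0.2,0.2,0.2,0.2,0.2])

```text
time_s: 18.88
position: [0.5943, -0.0516, 0.1989]
orientation: [[0.021, 1.0, -0.001], [1.0, -0.021, 0.001], [0.001, -0.001, -1.0]]
contact_force: [0.5, 0.8, -0.3]
width: 0.0511
gripper_force: 0.0
```

```bash
python3 look.py 9 corner_cast straight_cast mount_plate hex_nut
python3 - <<'E'
from h import *
r,v=pickle.load(open('v9.pkl','rb'))
for n,p in (('corner_cast',(.646,-.0125,.003)),('straight_cast',(.667,.008,.003)),('mount_plate',(.601,-.186,0)),('hex_nut',(.455,-.078,0))):
  if v[n]: print(n,fit(n,[(r,v[n][0][1])],p,[0,.25]))
E
```

```text
18.875 [ 0.5943 -0.0516  0.1989] [ 0.5334  0.8027 -0.3332]
corner_cast [(0.57, np.int64(5415), array([318., 163.]))]
straight_cast [(0.79, np.int64(2665), array([350., 132.]))]
mount_plate [(0.87, np.int64(1703), array([284., 301.]))]
hex_nut [(0.65, np.int64(874), array([147., 220.]))]
corner_cast (array([ 0.6469, -0.013 , -0.0202]), np.float64(0.026109516620635986))
straight_cast (array([ 0.6673,  0.0081, -0.0164]), np.float64(0.0417291522026062))
mount_plate (array([ 0.6002, -0.1863,  0.26  ]), np.float64(0.050556480884552))
hex_nut (array([ 0.4543, -0.0784,  0.2831]), np.float64(0.05087864398956299))
```

View pics/w9.png

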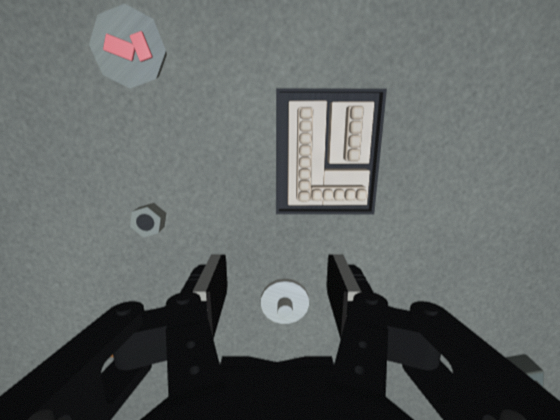

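Both casts lie flat, with the straight one in the L's corner (352,132). Now the plate at (284,301).

>>> step_arm([
  [0.1,-0.8,-0.3],
  [0.11,-1.6,-0.8],
  [0.11,-2.24,-1.5],
  [0.11,-2.24,-2.1],
  [0.11,-2.24,-2.5],
  [0.11,-2.24,-2.72],
  [0.11,-2.24,-2.74],
  [0.11,-2.24,-2.74],
  [0.11,-2.24,-2.74],
  [0.11,-2.24,-2.74],
  [0.11,-2.24,-2.74],
  [0.11,-2.24,-2.74],
], twist=[0,0,0,0,0,0,0,0,0,0,0,0], claw=[0.2,0.2,0.2,0.2,0.2,0.2,0.2,0.2,-0.4,-1,-1,-1], newtons=40)

```text
time_s: 20.62
position: [0.6023, -0.1858, 0.0361]
orientation: [[0.02, 1.0, 0.002], [1.0, -0.02, -0.001], [-0.001, 0.002, -1.0]]
contact_force: [0.0, -0.1, 5.8]
width: 0.0156
gripper_force: 39.0
```

>>> step_arm([
  [0,0,0.4],
  [0,0,1.1],
  [-0.1,0.6,1.7],
  [-0.2,1.4,2.0],
  [-0.3,2.2,2.0],
  [-0.4,3.1,2.0],
  [-0.5,4.0,2.0],
  [-0.6,4.9,2.0],
  [-0.7,5.8,2.0],
  [-0.9,6.7,2.0],
  [-1.0,7.6,2.0],
  [-1.1,8.4,2.0],
], twist=[0,0,0,0,0,0.3,0.6,0.9,1.2,1.6,1.6,1.6], claw=[-1,-1,-1,-1,-1,-1,-1,-1,-1,-1,-1,-1])

```text
time_s: 22.12
position: [0.535, 0.3202, 0.1547]
orientation: [[-0.257, 0.966, -0.0], [0.966, 0.257, -0.0], [-0.0, -0.0, -1.0]]
contact_force: [0.7, -0.8, -0.8]
width: 0.0159
gripper_force: 39.1
```

>>> step_arm([
  [-0.2,0.9,-0.3],
  [-0.22,0.97,-0.7],
  [-0.22,0.97,-0.9],
  [-0.22,0.97,-0.9],
  [-0.22,0.97,-0.9],
], twist=[0,0,0,0,0], claw=[-1,-1,-1,-1,-1])

```text
time_s: 22.75
position: [0.5234, 0.376, 0.1017]
orientation: [[-0.256, 0.967, 0.001], [0.967, 0.256, 0.001], [0.0, 0.001, -1.0]]
contact_force: [0.2, -0.2, -1.4]
width: 0.0159
gripper_force: 39.1
```

```bash
python3 ov.py o10 mount_plate .5229 .3761 .07 0 parts_tray .5154 .4046 0 .257
```

```text
22.75 [0.5234 0.376  0.1017] [0.9668 0.2556 0.0015] [ 0.2421 -0.1914 -1.3798] 0.015933558840334372 39.091309905052185
```

View pics/o10.png

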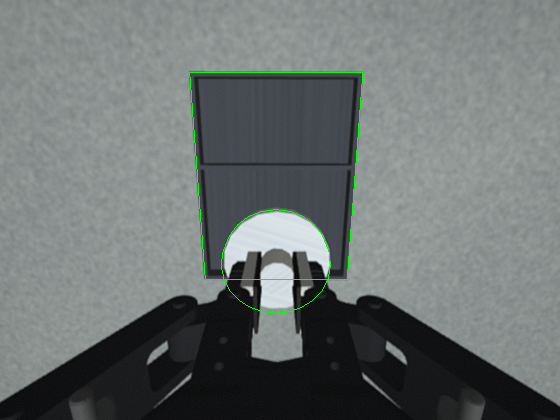

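The plate is level and matches the expected outline over the wide bay. I'll lower it now.

>>> step_arm([
  [0,0,-0.4],
  [0,0,-0.7],
  [0,0,-0.88],
  [0,0,-0.96],
  [0,0,-1.0],
  [0,0,-1.03],
  [0,0,-1.03],
], twist=[0,0,0,0,0,0,0], claw=[-1,-1,-1,-1,-1,-1,-1])

```text
time_s: 23.68
position: [0.5226, 0.3767, 0.0394]
orientation: [[-0.257, 0.966, 0.001], [0.966, 0.257, 0.0], [0.0, 0.001, -1.0]]
contact_force: [-0.6, 0.4, -0.9]
width: 0.0157
gripper_force: 39.1
```

>>> step_arm([
  [0,0,-0.03],
  [0,0,-0.03],
], twist=[0,0], claw=[-1,-1])

```text
time_s: 23.92
position: [0.5228, 0.3768, 0.0391]
orientation: [[-0.257, 0.966, 0.001], [0.966, 0.257, 0.001], [0.0, 0.001, -1.0]]
contact_force: [-2.1, -0.8, 6.4]
width: 0.0158
gripper_force: 39.8
```

>>> step_arm([
  [0,0,0],
  [0,0,0],
  [0,0,0],
  [0,0,0.5],
  [0,0,1.3],
  [0,0,2.1],
  [0,-0.3,2.6],
  [0,-0.5,2.6],
  [0,-0.5,2.6],
], twist=[0,0,0,0,0,0,0,0,0], claw=[-0.5,-0.1,-0.1,-0.1,0,0.2,0.2,0.2,0.2])

```text
time_s: 25.05
position: [0.5219, 0.3455, 0.1922]
orientation: [[-0.256, 0.967, -0.002], [0.967, 0.256, -0.001], [-0.0, -0.002, -1.0]]
contact_force: [-0.6, 0.8, -0.0]
width: 0.0512
gripper_force: 0.0
```

```bash
python3 look.py 11 mount_plate parts_tray
python3 - <<'E'
from h import *
r,v=pickle.load(open('v11.pkl','rb'))
for n,p in (('mount_plate',(.523,.376,.003)),('parts_tray',(.5154,.4046,0))):
  if v[n]:
    m=v[n][0][1]
    if n=='parts_tray': m=m|v['mount_plate'][0][1]
    print(n,fit(n,[(r,m)],p,[.25]))
E
```

```text
25.05 [0.5219 0.3455 0.1922] [-0.5624  0.7791 -0.0369]
mount_plate [(0.86, np.int64(2513), array([286., 165.]))]
parts_tray [(0.95, np.int64(15721), array([286., 123.])), (0.42, np.int64(427), array([160., 382.]))]
mount_plate (array([0.5225, 0.3767, 0.4159]), np.float64(0.05953550338745117))
parts_tray (array([0.5151, 0.4042, 0.2517]), np.float64(0.014013588428497314))
```

>>> step_arm([
  [-0.1,-0.8,0],
  [-0.2,-1.7,0],
  [-0.4,-2.6,0],
  [-0.6,-3.5,0],
  [-0.7,-4.4,0],
  [-0.9,-5.2,-0.2],
  [-1.0,-6.0,-0.6],
  [-1.14,-6.7,-1.0],
  [-1.14,-7.08,-1.4],
  [-1.14,-7.08,-1.6],
  [-1.14,-7.08,-1.6],
], twist=[-0.3,-0.6,-0.9,-1.2,-1.6,-2.0,-2.4,-2.7,-2.97,-2.97,-2.97], claw=[0.2,0.2,0.2,0.2,0.2,0.2,0.2,0.2,0.2,0.2,0.2])

```text
time_s: 26.58
position: [0.4534, -0.0773, 0.0962]
orientation: [[0.255, 0.967, -0.003], [0.967, -0.255, 0.002], [0.001, -0.003, -1.0]]
contact_force: [-0.2, 0.7, -0.4]
width: 0.0511
gripper_force: 0.0
```

```bash
python3 look.py 12 hex_nut;  python3 - <<'E'
from h import *
V=[pickle.load(open(f'v{k}.pkl','rb')) for k in (12,9)]
vs=[(r,v['hex_nut'][0][1]) for r,v in V]
print(fit('hex_nut',vs[:1],(.4548,-.078,0),[.26]),fit('hex_nut',vs,(.4548,-.078,0),[.26],True))
E
python3 ov.py o12 hex_nut .4548 -.078 0 .266
```

```text
26.575 [ 0.4534 -0.0773  0.0962] [-0.1955  0.7454 -0.4449]
hex_nut [(0.8, np.int64(1863), array([279., 227.]))]
(array([ 0.4548, -0.0782,  0.2587]), np.float64(0.0433955192565918)) (array([ 0.455 , -0.0776,  0.2913,  0.0211]), np.float64(0.04887339472770691))
26.675 [ 0.4545 -0.0773  0.0975] [ 0.9672 -0.2542  0.0003] [ 0.9158 -0.5161 -0.621 ] 0.05090003268651926 0.0
```

View pics/o12.png

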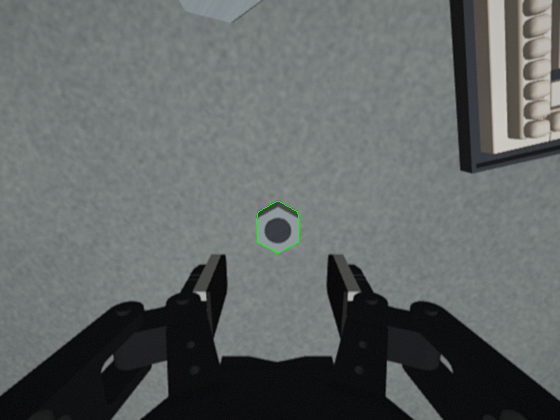

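The nut is aligned between the fingers (278,230), with its flats facing them. I'll grasp it and carry it.

>>> step_arm([
  [0,0,-0.4],
  [0,0,-0.8],
  [0,0,-1.1],
  [0,0,-1.2],
  [0,0,-1.2],
  [0,0,-1.2],
  [0,0,-1.2],
  [0,0,-1.2],
  [0,0,-1.2],
], twist=[0,0,0,0,0,0,0,0,0], claw=[0.2,0.2,0.2,0.2,0.2,-0.3,-1,-1,-1], newtons=40)

```text
time_s: 27.85
position: [0.455, -0.0784, 0.0263]
orientation: [[0.256, 0.967, 0.002], [0.967, -0.256, -0.0], [0.0, 0.002, -1.0]]
contact_force: [-0.3, 1.3, 6.2]
width: 0.0289
gripper_force: 40.2
```

>>> step_arm([
  [0,0,0.4],
  [0,0,1.1],
  [0.1,0.6,1.7],
  [0.2,1.4,2.0],
  [0.3,2.3,2.0],
  [0.4,3.2,2.0],
  [0.5,4.1,2.0],
  [0.6,5.0,2.0],
  [0.7,5.9,2.0],
  [0.8,6.8,2.0],
  [0.82,7.6,2.0],
  [0.82,8.3,2.0],
], twist=[0,0,0.3,0.7,1.1,1.5,1.9,2.3,2.7,2.94,2.94,2.94], claw=[-1,-1,-1,-1,-1,-1,-1,-1,-1,-1,-1,-1])

```text
time_s: 29.35
position: [0.5031, 0.4215, 0.1451]
orientation: [[-0.252, 0.968, 0.0], [0.968, 0.252, -0.0], [-0.0, 0.0, -1.0]]
contact_force: [0.9, 0.5, -0.3]
width: 0.029
gripper_force: 39.8
```

>>> step_arm([
  [0,0.4,-0.3],
  [0,0.43,-0.7],
  [0,0.43,-1.0],
  [0,0.43,-1.0],
  [0,0.43,-1.0],
], twist=[0,0,0,0,0], claw=[-1,-1,-1,-1,-1])

```text
time_s: 29.98
position: [0.5039, 0.4451, 0.0857]
orientation: [[-0.251, 0.968, 0.001], [0.968, 0.251, 0.0], [0.0, 0.001, -1.0]]
contact_force: [0.7, -0.0, 0.2]
width: 0.0287
gripper_force: 39.8
```

>>> step_arm([
  [0,0,-0.3],
  [0,0,-0.6],
  [0,0,-0.78],
  [0,0,-0.86],
  [0,0,-0.9],
  [0,0,-0.93],
  [0,0,-0.95],
  [0,0,-0.96],
  [0,0,-0.96],
], twist=[0,0,0,0,0,0,0,0,0], claw=[-1,-1,-1,-1,-1,-1,-1,-1,-1])

```text
time_s: 31.1
position: [0.5036, 0.4458, 0.0294]
orientation: [[-0.252, 0.968, 0.001], [0.968, 0.252, 0.001], [0.0, 0.002, -1.0]]
contact_force: [-1.0, -0.0, 5.8]
width: 0.0287
gripper_force: 40.5
```

>>> step_arm([
  [0,0,0],
  [0,0,0],
  [0,0,0],
  [0,0,0.5],
  [0,0,1.3],
  [0,-0.3,2.1],
  [0,-0.9,2.8],
  [0,-1.6,2.8],
  [0,-1.6,2.8],
], twist=[0,0,0,0,0,0,0,0,0], claw=[-0.2,0.05,0.05,0.05,0.05,0.05,0.05,0.05,0.05])

```text
time_s: 32.22
position: [0.5032, 0.3472, 0.1966]
orientation: [[-0.249, 0.968, 0.001], [0.968, 0.249, -0.001], [-0.001, 0.0, -1.0]]
contact_force: [0.3, -0.2, -0.1]
width: 0.0451
gripper_force: 0.0
```

```bash
python3 look.py 13 mount_plate hex_nut
python3 - <<'E'
from h import *
r,v=pickle.load(open('v13.pkl','rb'))
for n,p in (('mount_plate',(.523,.376,.003)),('hex_nut',(.504,.446,.003))):
  if v[n]: print(n,fit(n,[(r,v[n][0][1])],p,[.25,.7]))
E
```

```text
32.225 [0.5032 0.3472 0.1966] [ 0.2776 -0.1549 -0.0806]
mount_plate [(0.59, np.int64(2567), array([302., 170.]))]
hex_nut [(0.92, np.int64(1045), array([303.,  95.]))]
mount_plate (array([0.5227, 0.3766, 0.3709]), np.float64(0.019054710865020752))
hex_nut (array([0.5033, 0.446 , 0.7799]), np.float64(0.026284635066986084))
```

View pics/w13.png

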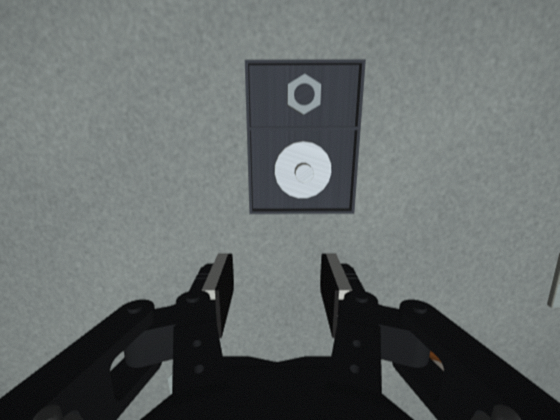

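>>> step_arm([
  [-0.1,-0.8,0],
  [-0.3,-1.6,0],
  [-0.5,-2.4,0],
  [-0.6,-3.2,0],
  [-0.8,-4.0,0],
  [-1.0,-4.8,0],
  [-1.2,-5.6,0],
  [-1.3,-6.4,0],
  [-1.4,-7.2,0],
  [-1.6,-8.0,0],
  [-1.7,-8.8,-0.2],
  [-1.8,-9.4,-0.6],
], twist=[0.6,1.2,1.8,2.4,3.0,3.6,4.2,4.8,5.4,6.0,6.6,7.28], claw=[0.05,0.05,0.05,0.05,0.05,0.05,0.05,0.05,0.05,0.05,0.05,0.05])

```text
time_s: 33.88
position: [0.3968, -0.2166, 0.1598]
orientation: [[-0.999, 0.042, 0.003], [0.042, 0.999, -0.002], [-0.003, -0.002, -1.0]]
contact_force: [0.6, -0.1, -0.7]
width: 0.0449
gripper_force: 0.0
```

The plate (303,170) and nut (304,94) lie flat in their bays. Now the knife.

>>> step_arm([
  [-0.05,-0.5,-0.4],
  [-0.05,-0.57,-0.9],
  [-0.05,-0.57,-0.9],
  [-0.05,-0.57,-0.9],
], twist=[0,0,0,0], claw=[0.05,0.05,0.05,0.05])

```text
time_s: 34.38
position: [0.3931, -0.2483, 0.1061]
orientation: [[-0.999, 0.045, 0.0], [0.045, 0.999, 0.0], [-0.0, 0.0, -1.0]]
contact_force: [0.9, -1.0, 0.3]
width: 0.0451
gripper_force: 0.0
```

```bash
python3 look.py 14 wax_knife;  python3 - <<'E'
from h import *
V=[pickle.load(open(f'v{k}.pkl','rb')) for k in (14,3,2)]
vs=[(r,v['wax_knife'][0][1]) for r,v in V]
for q in (vs[:1],vs[1:2],vs[2:]): print(fit('wax_knife',q,(.3938,-.2511,0),[-.045]))
print(fit('wax_knife',vs,(.3938,-.2511,0),[-.045],True))
E
python3 ov.py o14 wax_knife .3938 -.2511 0 -.045
```

```text
34.375 [ 0.3931 -0.2483  0.1061] [ 0.9062 -0.9716  0.3164]
wax_knife [(0.81, np.int64(2532), array([273., 225.]))]
(array([ 0.3932, -0.2511, -0.038 ]), np.float64(0.036285221576690674))
(array([ 0.3934, -0.2511, -0.0422]), np.float64(0.06197482347488403))
(array([ 0.3944, -0.2512, -0.0445]), np.float64(0.11621099710464478))
(array([ 0.3935, -0.251 , -0.0443,  0.0001]), np.float64(0.0768665075302124))
34.475 [ 0.3934 -0.2486  0.1068] [ 0.0444  0.999  -0.0012] [-0.2255 -0.078   0.2479] 0.04454643696563133 0.0
```

View pics/o14.png

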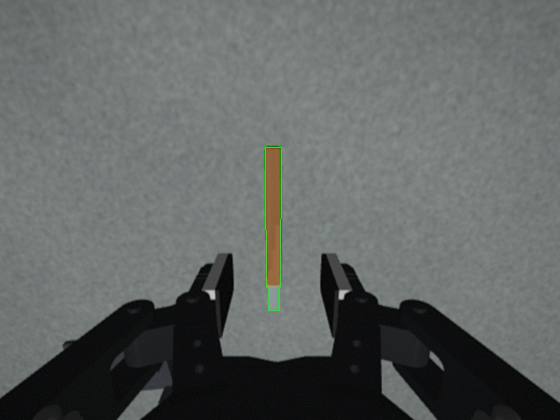

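The overlay matches the knife (273,228), with a small y offset to correct. I'll grasp it.

>>> step_arm([
  [0,-0.04,-0.5],
  [0,-0.04,-1.0],
  [0,-0.04,-1.25],
  [0,-0.04,-1.34],
  [0,-0.04,-1.34],
  [0,-0.04,-1.34],
  [0,-0.04,-1.34],
  [0,-0.04,-1.34],
  [0,-0.04,-1.34],
], twist=[0,0,0,0,0,0,0,0,0], claw=[0.05,0.05,0.05,0.05,0.05,-0.5,-1,-1,-1], newtons=40)

```text
time_s: 35.65
position: [0.3928, -0.2514, 0.0262]
orientation: [[-0.999, 0.046, 0.001], [0.046, 0.999, -0.001], [-0.001, -0.001, -1.0]]
contact_force: [0.1, -0.4, 5.8]
width: 0.0105
gripper_force: 40.2
```

>>> step_arm([
  [0,0,0.4],
  [0,0,1.0],
  [0.3,-0.3,1.6],
  [0.6,-0.6,1.8],
  [0.9,-0.9,1.8],
  [1.2,-1.2,1.8],
  [1.5,-1.5,1.8],
  [1.8,-1.8,1.8],
  [2.1,-2.1,1.7],
  [2.23,-2.25,1.5],
  [2.23,-2.25,1.4],
  [2.23,-2.25,1.4],
], twist=[0,0,-0.9,-1.8,-2.7,-3.6,-4.5,-5.4,-6.3,-7.2,-8.0,-8.22], claw=[-1,-1,-1,-1,-1,-1,-1,-1,-1,-1,-1,-1])

```text
time_s: 37.15
position: [0.5256, -0.3857, 0.1081]
orientation: [[-0.088, 0.996, -0.002], [0.996, 0.088, 0.002], [0.002, -0.002, -1.0]]
contact_force: [-0.6, 0.5, -1.3]
width: 0.0105
gripper_force: 39.5
```

>>> step_arm([
  [0,0,0],
  [0,0,0],
], twist=[0,0], claw=[-1,-1])

```text
time_s: 37.4
position: [0.5261, -0.386, 0.1094]
orientation: [[-0.091, 0.996, 0.0], [0.996, 0.091, 0.0], [-0.0, 0.0, -1.0]]
contact_force: [-0.4, 0.8, -1.0]
width: 0.0101
gripper_force: 39.5
```

```bash
python3 ov.py o15 wax_knife .5267 -.3865 .084 -1.48 knife_rest .5267 -.3865 0 .09
python3 - <<'E'
from h import *
V=[pickle.load(open(f'v{k}.pkl','rb')) for k in (3,2)]
print(fit('knife_rest',[(V[0][0],V[0][1]['knife_rest'][0][1]),(V[1][0],V[1][1]['knife_rest'][1][1])],(.5267,-.3865,0),[.09]))
for c in ('side','scene'):
    r=snap(c); m=masks('knife_rest',c)
    if m: print(c,fit('knife_rest',[(r,m[0][1])],(.5267,-.3865,0),[.09]))
E
```

```text
37.4 [ 0.5261 -0.386   0.1094] [0.9959 0.0909 0.0001] [-0.378   0.8022 -1.0389] 0.01012006916663788 39.50764238834381
(array([ 0.5267, -0.3872,  0.0819]), np.float64(0.027252912521362305))
side (array([ 0.526 , -0.3875,  0.0931]), np.float64(0.0353584885597229))
scene (array([ 0.5269, -0.3889,  0.0542]), np.float64(0.09491080045700073))
```

View pics/o15.png

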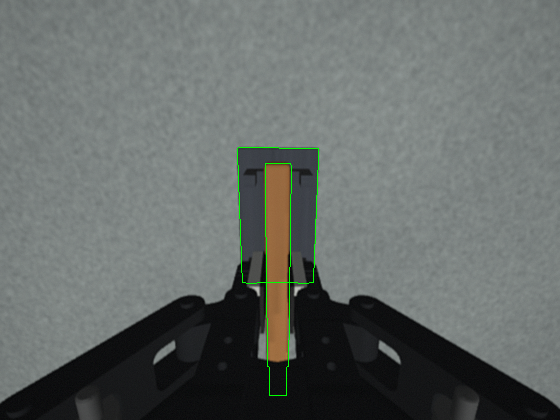

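The knife is aligned over the rest, with the handle centred between the posts (277,175). I'll lower it.

>>> step_arm([
  [0,-0.02,-0.3],
  [0,-0.02,-0.6],
  [0,-0.02,-0.85],
  [0,-0.02,-0.97],
  [0,-0.02,-1.03],
  [0,-0.02,-1.07],
  [0,-0.02,-1.09],
  [0,-0.02,-1.11],
  [0,-0.02,-1.11],
], twist=[0,0,0,0,0,0,0,0,0], claw=[-1,-1,-1,-1,-1,-1,-1,-1,-1])

```text
time_s: 38.78
position: [0.5264, -0.3874, 0.0442]
orientation: [[-0.09, 0.996, 0.001], [0.996, 0.09, -0.001], [-0.001, 0.001, -1.0]]
contact_force: [-1.1, 1.3, 5.6]
width: 0.0106
gripper_force: 40.2
```

>>> step_arm([
  [0,0,0],
  [0,0,0],
  [0,0,0],
  [0,0,0.5],
  [0,0,1.3],
  [0,0,2.0],
  [0,0.6,2.8],
  [0,1.4,3.2],
  [0,1.4,3.2],
  [0,1.4,3.2],
], twist=[0,0,0,0,0,0,0,0,0,0], claw=[-0.6,-0.18,-0.18,-0.18,-0.18,-0.18,-0.18,-0.18,-0.18,-0.18])

```text
time_s: 40.02
position: [0.526, -0.3033, 0.2345]
orientation: [[-0.091, 0.996, -0.0], [0.996, 0.091, -0.001], [-0.001, -0.0, -1.0]]
contact_force: [0.1, 0.0, 0.0]
width: 0.0347
gripper_force: 0.0
```

Run:
```python
from h import *
s=telemetry.sense(); print(s['time_s'],s['position'],s['width'])
ims=[]
for c in ('side','scene'):
    r=snap(c); m=masks('wax_knife',c)
    if m: print(c,fit('wax_knife',[(r,m[0][1])],(.5264,-.3874,.018),[-1.48]))
    u,v=proj(r,[[.5264,-.3874,.02]])[0].astype(int)
    v0=min(max(v-75,0),270);u0=min(max(u-100,0),360)
    ims.append(cv2.resize(r['frame'][v0:v0+150,u0:u0+200],None,fx=2,fy=2,interpolation=2))
ims.append(np.zeros((0,800,3),np.uint8))
r=snap('wrist'); m=masks('wax_knife','wrist')
if m: print('wrist',fit('wax_knife',[(r,m[0][1])],(.5264,-.3874,.018),[-1.48]))
top=np.hstack(ims[:2]); bot=np.hstack([cv2.resize(r['frame'],(400,300)),cv2.resize(snap('scene')['frame'][100:310,140:420],(400,300))])
cv2.imwrite('pics/f.png',np.vstack([top,bot])[:,:,::-1])
for n in ('wax_dish','jar'): print(n,[np.round(d['point'],3) for d in viewer.landmark_of(n,'side')[:1]])
```

```text
40.025 [ 0.526  -0.3033  0.2345] 0.034748074932948486
side (array([ 0.5257, -0.3883, -1.4801]), np.float64(0.10993748903274536))
scene (array([ 0.5259, -0.3879, -1.4926]), np.float64(0.1484375))
wrist (array([ 0.5266, -0.3895, -1.4821]), np.float64(0.0808488130569458))
wax_dish [array([0.466, 0.082, 0.002])]
jar [array([ 0.727,  0.188, -0.005])]
```

View pics/f.png

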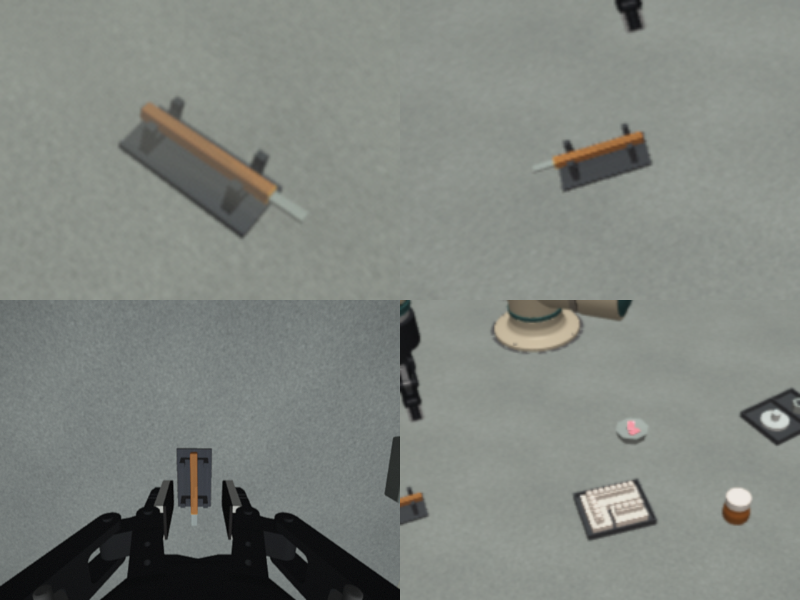

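The handle lies centred in both notches (wrist view, 194,480). The casts, plate and nut are in place, and the dish and jar haven't moved. I'll hand the job in.

```bash
python3 -c "
from rig import close_job
print(close_job())"
```

```text
the job is handed in; nothing more can be done
None
```

The job is done and handed in at about 40 s: both casts in the pan, plate and nut in their bays, the knife in its rest, and the dish and jar not moved.

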